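Fit the matching turntable hub on the keyed test shaft

TASK

Only one of the three turntable hubs has its keyway in the right place for the keyed test shaft: with the keyway over the key, its red pointer drops between the two yellow posts. Pick that hub, put it fully home on the shaft, flat on the green plate with its pointer in the fork, and let go. Leave the other two hubs where they stand.

Things in the scene. Friction and masses are not known exactly. Their poses are not given: they have to be found in the camera images.
- hub_a: aluminium ring, 64 mm across, 35 mm high, about 0.2 kg, upright 34 mm bore; red pointer (12 wide, 8 high) at its foot along own +x, ending 62 mm from centre. Keyway, a slot 18 mm wide, full height, from the bore out to 28 mm from centre, on own +y side: quarter turn anticlockwise of the pointer. Stands on the bench; origin: centre of underside, z up. Grip from above across the outside along own y.
- hub_b: aluminium ring, 64 mm across, 35 mm high, about 0.2 kg, upright 34 mm bore; red pointer (12 wide, 8 high) at its foot along own +x, ending 62 mm from centre. Keyway, a slot 18 mm wide, full height, from the bore out to 28 mm from centre, on own -y side: quarter turn clockwise of the pointer. Stands on the bench; origin: centre of underside, z up. Grip from above across the outside along own y.
- hub_c: aluminium ring, 64 mm across, 35 mm high, about 0.2 kg, upright 34 mm bore; red pointer (12 wide, 8 high) at its foot along own +x, ending 62 mm from centre. Keyway, a slot 18 mm wide, full height, from the bore out to 28 mm from centre, on own -x side: opposite the pointer. Stands on the bench; origin: centre of underside, z up. Grip from above across the outside along own y.
- test_shaft: fixed green plate, 12 mm thick, x -55 to 81, y -50 to 50 mm; upright steel shaft, 22 mm dia, coned top 67 mm above bench; orange key 6 mm wide on its +y side, out to 24.5 mm from the axis, top 52 mm above bench; fork of two yellow posts, 20 mm above plate, 36 mm gap, at x 50 to 62. A seated hub's underside is 12 mm above bench. Origin: shaft axis at bench height, z up.
Not all that is in view belongs to the job. Leave any turquoise or white look-alike of the test_shaft alone.

How it is judged:
At the end, for the whole second after the job is handed in: The hub with its keyway a quarter turn anticlockwise from its pointer (hub_a) rests on the shaft: centred within 12 mm, underside within 4 mm of the plate, upright within 0.1 rad, pointer in the fork within 0.35 rad; the other two hubs are within 20 mm of their places (horizontal distance between hub_a and test_shaft below 0.012 m and z of hub_a in the frame of test_shaft between 0.008 and 0.016 m and angle between hub_a's own z axis and vertical below 0.1 rad and angle between the x axis of hub_a and the x axis of test_shaft, either way round below 0.35 rad and linear speed of hub_a below 0.02 m/s and distance of each of hub_b, hub_c from where it was at the start of the episode below 0.02 m); the robot touches nothing.
It fails at once if another hub is pushed or carried more than 30 mm from its place (distance of any of hub_b, hub_c from where it was at the start of the episode above 0.03 m).
It also fails if it takes over 42 s, if anything falls off the work surface, if the arm or the gripper's body presses on something with over 40 N, if the wrist force passes 120 N, or if a joint passes its speed limit or range.

ROBOT

A 6-joint arm with a two-finger parallel gripper is mounted at the origin on the work surface. World frame = base frame: x ahead of the robot, y to its left, z up, the work surface at z = 0. Lengths are in m, angles in rad, forces in N, time in s.
With the tool pointing down it reaches from about 0.25 to 0.725 m from the base axis. Payload 9.7 kg.
Tool frame: the origin (TCP) lies midway between the tips of the shut fingers; the grasp point (between the pads) lies 19 mm behind it (manip.grip_point_offset is the distance from the TCP to the grasp point, in m); z points along the fingers, y is the direction in which the jaws open and shut (so a half turn about z gives the same grasp; the last joint's range is limited). The gripper opens to 85 mm and grips with 20 to 120 N. Pads are 22 mm wide; open, the fingers measure 114 mm over their backs; the gripper's body (76 mm by 85 mm) begins 54 mm behind the grasp point. The pads swing forward as they close: fully open they stand 13 mm farther back than shut.
Start: joints at [1.326, 0.087, 0.176, 1.66, 0, 1.571], TCP at [0.133, 0.534, 0.231] pointing down, gripper open.
Joint ranges: [-3.13, 3.13], [-0.85, 1.81], [-1.15, 1.24], [-2.2, 2.28], [-1.44, 1.52], [-3.14, 3.14]. Speed limits (rad/s): [2.22, 2.22, 2.57, 3.14, 3.14, 3.14].

INTERFACE

Orientations are given as [roll, pitch, yaw] about the fixed x, y, z axes, in that order (R = Rz(yaw) Ry(pitch) Rx(roll)).
In Python, from workcell import monitor, viewer, order, manip gives the robot as it stands.
- The arm moves only by the tool step_arm, never from a script. Its argument "increments" is text: rows parted by semicolons, each of 7 numbers parted by spaces: the turn, a rotation vector about the tool's x, y, z in degrees, then the shift along the tool's x, y, z in mm, then the opening, from 0 (shut) to 1 (fully open). A call has 1 to 5 rows; each row is the pose to reach, as a shift and turn from the pose commanded when the call began, along the tool's axes at that moment; what a row does not reach only later rows make up. A row lasts 1/8 s, in which the tool goes at most 62.5 mm and 10.7 degrees, less where a joint would pass 70% of its speed; a pose out of reach is approached as far as the arm can. A call with a gripper value outside its range is refused whole. The fingers move at their own pace and stop on an object; the grip force is fixed at half the most. Time passes only in rows, so rows that repeat a pose let the fingers close. It gives the time, the measured TCP pose, the force and the opening at its end, in the units of the state.
- monitor.read_state(): the state, without advancing time (a new reading comes with each control period).
- viewer.get_image(name): name is "scene" or "top" or "wrist"; returns a dict with "image" (420x560x3 uint8, blue, green, red), "K" (3x3 intrinsics, pixels), "eye" and "orientation" of the camera in the world. Camera axes: x right, y up, looking along -z (the intrinsics and any distortion apply to the point x, -y, -z); pixel columns grow to the right and rows downward; lengths in m; the calibration is good to about 2 mm. A picture is of the moment at which its call begins. There is no depth.
- order.job_done(): hands the job in, once; it reports no verdict.
The state is a dict: "time_s": time; "joint_positions": joint angles; "qvel": joint speeds; "joint_efforts": joint torques, N m; "tcp_pos": TCP position; "eef_rot": TCP orientation; "wrist_force": force on the tool from outside, world axes, zero at the start; "wrist_torque": the same for the moment, N m; "width": finger opening in m.
Only numpy, scipy, OpenCV 4.12 (cv2) and the standard library are available. Lean on these libraries where they do the work, as an engineer would, in place of code of your own. Each camera call takes 0.05 s, during which the arm holds its last target. There are 200 camera calls.

## Working session

There is one attempt and no reset: what is moved stays moved. The work goes in short steps, Python scripts to look and compute and a tool call to move; the robot and the scene stay as the last step left them, time stands still between calls to the robot, and variables do not carry over. Pictures are saved under pics/ and viewed, about 8 in all and at most 12, crops included, and the job is handed in when it is done.

Besides the shell and the picture viewer there is one more tool, called after "Emit:" by a JSON object that holds its "api" and its "payload", one argument or row to a line. step_arm: Moves the arm, as the interface text tells. Its arguments: {"type":"object","properties":{"increments":{"type":"string"}},"required":["increments"]}

```bash
mkdir -p pics; cat > h.py <<'E'
import numpy as np, cv2, json, pickle
from workcell import monitor, viewer, order, manip
def snap(n,tag):
    d=viewer.get_image(n); cv2.imwrite(f'pics/{tag}.png',d['image']); pickle.dump(d,open(f'pics/{tag}.pkl','wb')); return d
E
python3 - <<'E'
from h import *
for n in('top','scene','wrist'):
    d=snap(n,n+'0'); print({k:(v if k!='image' else 0) for k,v in d.items()})
print(monitor.read_state())
E
```

```text
{'image': 0, 'K': array([[447.89588269,   0.        , 279.3047535 ],
       [  0.        , 447.89588269, 208.86104551],
       [  0.        ,   0.        ,   1.        ]]), 'eye': array([ 2.72446940e-01, -6.47061037e-04,  1.20641639e+00]), 'orientation': array([ 0.20063392, -0.00602308, -1.59912223])}
{'image': 0, 'K': array([[507.4099431 ,   0.        , 280.50129321],
       [  0.        , 507.4099431 , 205.78322884],
       [  0.        ,   0.        ,   1.        ]]), 'eye': array([0.96703769, 0.36210955, 1.07328273]), 'orientation': array([0.52265669, 0.0109038 , 2.24080482])}
{'image': 0, 'K': array([[311.11177487,   0.        , 281.42295564],
       [  0.        , 311.11177487, 212.03115947],
       [  0.        ,   0.        ,   1.        ]]), 'eye': array([0.05605748, 0.55185587, 0.37298753]), 'orientation': array([-0.31486292,  0.00153688,  1.32630908])}
{'time_s': 0.15, 'joint_positions': array([ 1.32599514e+00,  8.73520416e-02,  1.75359713e-01,  1.65982904e+00,
       -3.13280434e-07,  1.57082365e+00]), 'qvel': array([-0.00093714, -0.00128901,  0.00098489, -0.00060203,  0.00030132,
       -0.00073452]), 'joint_efforts': array([-6.58225836e-04, -5.20759392e+01,  4.65045118e+01,  1.38515438e-02,
       -8.57951773e-05,  1.52650193e-05]), 'tcp_pos': array([0.13325855, 0.53343618, 0.23075823]), 'eef_rot': array([-3.14056761e+00,  3.41283766e-07,  2.89676415e+00]), 'wrist_force': array([-0.16444827,  0.21337577, -0.02048538]), 'wrist_torque': array([-0.0043643 , -0.01492443,  0.00904509]), 'width': 0.08562218237375695}
```

View pics/top0.png

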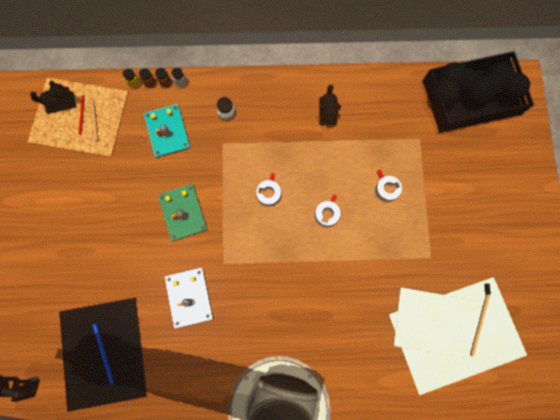

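View pics/scene0.png

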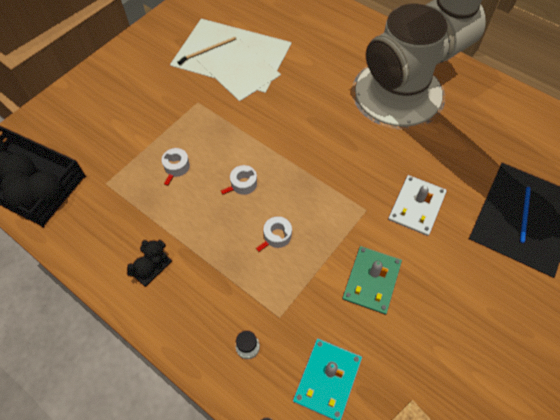

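```bash
python3 - <<'E'
from h import *
t=cv2.imread('pics/top0.png');s=cv2.imread('pics/scene0.png')
r=lambda im,x,y,w,h,f:cv2.resize(im[y:y+h,x:x+w],None,fx=f,fy=f,interpolation=cv2.INTER_CUBIC)
a=r(t,150,160,260,90,3)   # 780x270
b=r(s,150,140,260,110,3)  # 780x330
cv2.imwrite('pics/crop1.png',np.vstack([a,b]))
E
```

```text
(no output)
```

View pics/crop1.png

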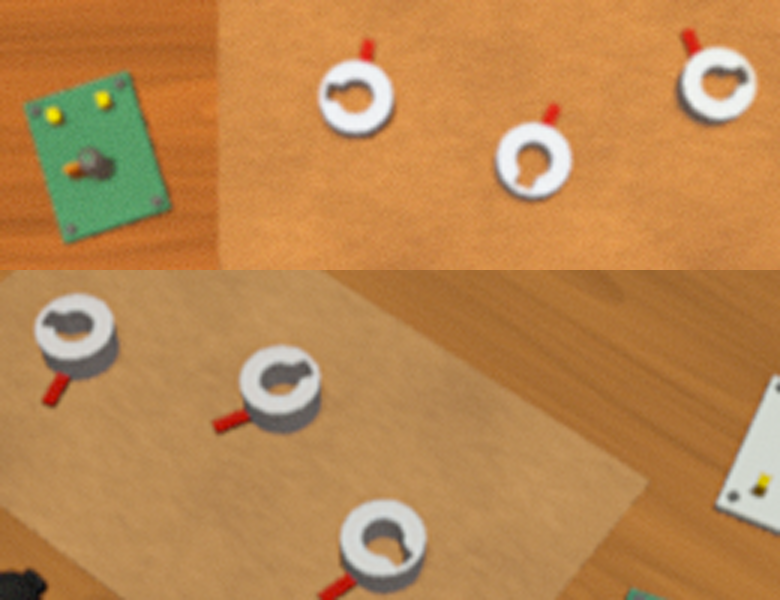

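hub_a candidates in the top view are the hubs at (269,192), (328,213) and (389,187). The left one, (269,192), has its keyway a quarter turn anticlockwise of its pointer (the pointer is up and the slot is left), so it is hub_a. The middle hub's slot is opposite its pointer (c) and the right hub's is clockwise (b). The green plate at (181,213) is the target, with its key left of the fork direction.

```bash
cat >> h.py <<'E'
from scipy.spatial.transform import Rotation as Ro
def load(tag): return pickle.load(open(f'pics/{tag}.pkl','rb'))
def ray(d,p):
    v=np.linalg.inv(d['K'])@[p[0],p[1],1]; v=v*[1,-1,-1]
    v=Ro.from_euler('xyz',d['orientation']).apply(v); return d['eye'],v/np.linalg.norm(v)
def atz(d,p,z):
    e,v=ray(d,p); return e+v*(z-e[2])/v[2]
def tri(*dp):
    A=np.zeros((3,3));b=np.zeros(3);R=[]
    for d,p in dp:
        e,v=ray(d,p);M=np.eye(3)-np.outer(v,v);A+=M;b+=M@e;R.append((e,M))
    x=np.linalg.solve(A,b); return x,[np.linalg.norm(M@(x-e)) for e,M in R]
def proj(d,X):
    c=Ro.from_euler('xyz',d['orientation']).inv().apply(np.array(X)-d['eye']); c=c*[1,-1,-1]
    u=d['K']@c; return u[:2]/u[2]
E
python3 - <<'E'
from h import *
t=load('top0');s=load('scene0')
print('hubtop',tri((t,(268.7,191.7)),(s,(277.7,229))))
print('ptr tip',atz(t,(150+368/3,160+41/3),.008), 'hubz35',atz(t,(268.7,191.7),.035))
print('shaft',tri((t,(180.5,213)),(s,(377,266))),atz(t,(180.5,213),.067))
for p in[(54,115),(103,99)]: print('post',atz(t,(150+p[0]/3,160+p[1]/3),.032))
E
```

```text
hubtop (array([0.55779184, 0.01374753, 0.03447123]), [np.float64(0.0011575658367744552), np.float64(0.0011575658367745112)])
ptr tip [0.61597829 0.00082389 0.008     ] hubz35 [0.55824083 0.0127307  0.035     ]
shaft (array([0.50247266, 0.24578311, 0.05219012]), [np.float64(0.0008835570628458234), np.float64(0.0008835570628458839)]) [0.49989021 0.24182553 0.067     ]
post [0.54792216 0.28339747 0.032     ]
post [0.56147268 0.23982667 0.032     ]
```

Emit:
{"api": "step_arm", "payload": {
  "increments": "0 0 0 -56 -26 0 1;0 0 0 -112 -52 0 1;0 0 0 -168 -78 0 1;0 0 0 -224 -104 0 1;0 0 0 -280 -130 0 1"
}}

```text
time_s: 0.78
tcp_pos: [0.3747, 0.3381, 0.2312]
eef_rot: [3.141, 0.0, 2.897]
wrist_force: [1.0, 0.8, -1.1]
width: 0.0853
```

Emit:
{"api": "step_arm", "payload": {
  "increments": "0 0 0 -56 -26 0 1;0 0 0 -113 -53 0 1;0 0 0 -113 -53 0 1;0 0 0 -113 -53 0 1"
}}

```text
time_s: 1.27
tcp_pos: [0.4701, 0.2607, 0.231]
eef_rot: [-3.141, -0.001, 2.896]
wrist_force: [-0.9, -0.4, -0.1]
width: 0.0851
```

```bash
python3 - <<'E'
from h import *
d=snap('wrist','w1'); st=monitor.read_state(); print(st['time_s'],st['tcp_pos'],st['eef_rot'],st['joint_positions']); print(proj(d,[.5,.242,.067]))
E
```

```text
1.325 [0.46971079 0.26118806 0.23113913] [-3.14142011e+00 -5.00160047e-04  2.89714578e+00] [5.07370698e-01 5.70375021e-02 1.43998744e-01 1.65824075e+00
 2.15558269e-04 7.51817472e-01]
[272.17447725 224.03510059]
```

View pics/w1.png

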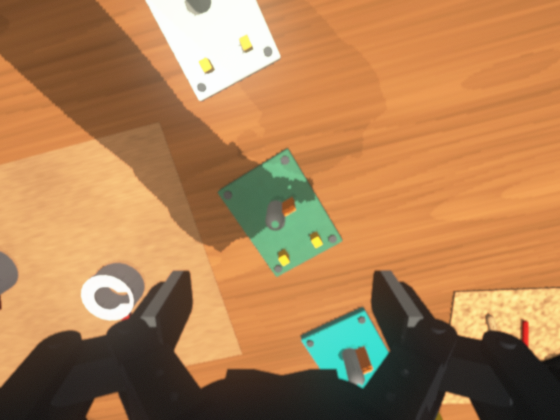

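The picture shows the green plate with corners (219,189), (288,149), (342,240) and (276,276). The shaft top is at (275,218), the key points right, and the posts are at (284,258) and (316,240). hub_a is at lower left (107,297).

```bash
python3 - <<'E'
from h import *
from scipy.optimize import least_squares
t=load('top0');w=load('w1')
tc=[(150+a/3,160+b/3) for a,b in[(24,102),(129,71),(171,208),(66,243),(54,114),(103,99)]]
# local order: plate frame
loc=[(.081,.05,.012),(.081,-.05,.012),(-.055,-.05,.012),(-.055,.05,.012),(.056,.024,.032),(.056,-.024,.032)]
wc=[(342,240),(276,276),(219,189),(288,149),(316,240),(284,258)]
def X(q): return Ro.from_euler('z',q[2]).apply(loc)+[q[0],q[1],q[3]]
f=lambda q,D:np.concatenate([(proj(d,x)-p)*(.8/d['K'][0,0]*1e3) for d,P in D for x,p in zip(X(q),P)])
for D in([(t,tc)],[(w,wc)],[(t,tc),(w,wc)]):
    r=least_squares(lambda q:f(q,D),[.5,.242,.344,0]); print(r.x,np.abs(r.fun).round(1))
for z in (.067,): print(atz(w,(275,218),z),atz(t,(180.5,213),z))
print('tri shaft',tri((w,(275,218)),(t,(180.5,213))))
print(atz(w,(107,297),.035))
E
```

```text
[ 0.50428848  0.24726993  0.29624875 -0.01199426] [0.1 0.8 0.2 0.6 0.  0.2 0.8 0.2 0.2 0.5 1.1 0.3]
[ 0.50281598  0.24500122  0.29156818 -0.01085217] [0.2 0.4 0.5 2.8 0.7 3.9 2.2 1.7 1.7 0.3 2.6 0.6]
[ 0.50264771  0.24521575  0.29206204 -0.0100117 ] [1.3 1.3 1.1 0.1 1.1 0.8 0.1 0.5 1.  1.2 2.3 0.4 0.5 0.2 0.2 2.3 0.8 3.9
 2.5 2.  2.3 0.5 2.2 0.9]
[0.4942351  0.24654237 0.067     ] [0.49989021 0.24182553 0.067     ]
tri shaft (array([0.50206294, 0.24511796, 0.0482346 ]), [np.float64(0.0016638116868301928), np.float64(0.0016638116868302464)])
[0.55523091 0.01239905 0.035     ]
```

```bash
python3 - <<'E'
from h import *
w=load('w1')['image'];s=load('scene0')['image']
r=lambda im,x,y,w,h,f:cv2.resize(im[y:y+h,x:x+w],None,fx=f,fy=f,interpolation=cv2.INTER_CUBIC)
cv2.imwrite('pics/crop2.png',np.hstack([r(w,210,140,140,140,4)[:,:],r(s,340,240,65,140,4)]))
E
```

```text
(no output)
```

View pics/crop2.png

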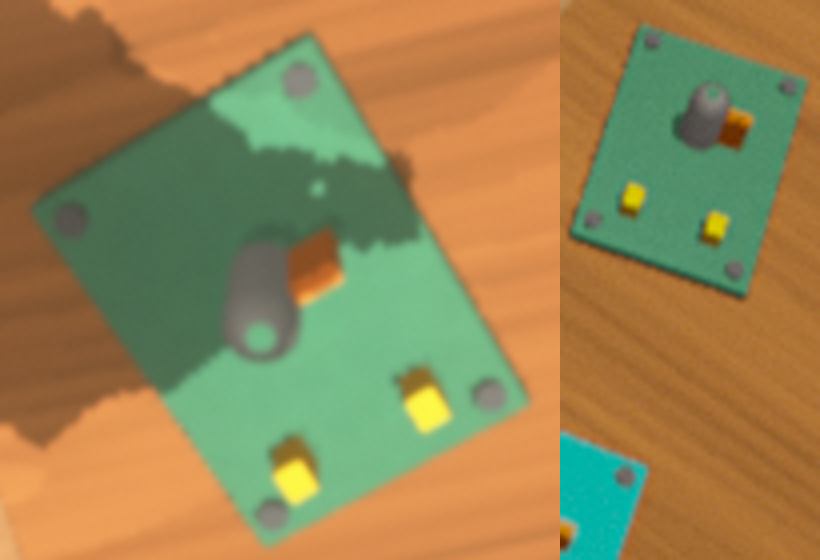

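```bash
python3 - <<'E'
from h import *
from scipy.optimize import least_squares
t=load('top0');w=load('w1');s=load('scene0')
tc=[(150+a/3,160+b/3) for a,b in[(24,102),(129,71),(171,208),(66,243),(54,114),(103,99)]]
loc=[(.081,.05,.012),(.081,-.05,.012),(-.055,-.05,.012),(-.055,.05,.012),(.056,.024,.032),(.056,-.024,.032),(0,0,.067)]
wc=[(342.2,240.5),(276.8,277),(218.5,191.8),(288,148.3),(317,241),(284.2,260.5),(275.2,224.5)]
sc=[(386.5,313),(342.7,298.2),(360,246.7),(401.5,259.7),(379,295),(358.5,287.5),(378,263)]
def X(q): return Ro.from_euler('z',q[2]).apply(loc)+[q[0],q[1],q[3]]
f=lambda q,D:np.concatenate([(proj(d,x)-p)*(.8/d['K'][0,0]*1e3) for d,P in D for x,p in zip(X(q),P)])
for D in([(t,tc)],[(w,wc)],[(s,sc)],[(t,tc),(w,wc),(s,sc)]):
    r=least_squares(lambda q:f(q,D),[.5,.242,.344,0]); print(r.x,r.fun.round(1))
    r=least_squares(lambda q:f(np.r_[q,0],D),[.5,.242,.344]); print('z0',r.x,np.abs(r.fun).max())
for i in range(7):
    print(i,*tri(*[(d,P[i]) for d,P in((t,tc),(w,wc),(s,sc)) if i<len(P)]))
E
```

```text
[ 0.50428848  0.24726993  0.29624875 -0.01199426] [ 0.1  0.8 -0.2 -0.6  0.  -0.2 -0.8 -0.2 -0.2  0.5  1.1 -0.3]
z0 [0.50173015 0.24471076 0.29627975] 1.1512362929633222
[ 0.50312977  0.2448232   0.30406294 -0.0067037 ] [ 1.8  0.3 -0.6 -0.7 -1.7  1.3  0.2  1.5  0.8  0.6 -1.7 -1.5  1.1 -1.5]
z0 [0.50079796 0.24533018 0.30383563] 5.0096544088516595
[ 0.48979425  0.24353685  0.30881924 -0.02833705] [-0.2 -0.5  0.3 -1.1 -0.1 -1.1 -0.2 -0.3  0.5  0.7 -0.3  1.2 -0.1  0.9]
z0 [0.50165164 0.24639841 0.30866043] 2.5993679109435264
[ 0.50187734  0.24519348  0.30390523 -0.00349403] [-0.3  1.4 -0.4 -0.6  0.7  0.2 -0.4  0.7 -0.4  1.   1.  -0.1  3.2  0.4
 -0.7  0.2 -3.1  0.3  0.5 -0.6  1.8  0.8 -1.6 -0.9  1.1 -1.7 -1.2  1.3
 -2.2 -0.2 -1.4 -2.  -0.2 -0.3 -0.6  1.8 -2.2  1.8 -1.1  0.8]
z0 [0.50093805 0.24538654 0.30365205] 4.795668494954401
0 [0.5636495  0.31628193 0.01137953] [np.float64(0.002006570931572223), np.float64(0.001549557887866378), np.float64(0.0015422323750063883)]
1 [0.59312219 0.22254992 0.00895352] [np.float64(0.0014657547813143143), np.float64(0.0007365073398202379), np.float64(0.0018458763584141594)]
2 [0.46488507 0.18285509 0.00657736] [np.float64(0.00045781907996745783), np.float64(0.0008481791353289376), np.float64(0.001280799913628229)]
3 [0.43497854 0.27632697 0.00845049] [np.float64(0.0007002421741620198), np.float64(0.00036941389224325955), np.float64(0.0006376104252333078)]
4 [0.54731762 0.28397151 0.03161512] [np.float64(0.0016590435998273588), np.float64(0.001089392624470291), np.float64(0.0007202361009082198)]
5 [0.56075057 0.24008373 0.03352046] [np.float64(0.0006657753461909104), np.float64(0.0001609299361843494), np.float64(0.0005196926042329122)]
6 [0.50139258 0.24548817 0.06658808] [np.float64(0.0005822165372156101), np.float64(0.0005822165372156049)]
```

The shaft axis is at (0.501, 0.245), yaw 0.30, and its tip triangulates to z = 0.067. Next I'll get a close view of hub_a.

Emit:
{"api": "step_arm", "payload": {
  "increments": "0 0 0 -27 -52 0 1;0 0 0 -54 -104 0 1;0 0 0 -82 -156 10 1;0 0 0 -116 -219 20 1;0 0 0 -116 -219 20 1"
}}

```text
time_s: 1.95
tcp_pos: [0.5295, 0.0186, 0.2107]
eef_rot: [-3.141, -0.001, 2.895]
wrist_force: [0.5, 0.3, 0.4]
width: 0.0852
```

```bash
python3 - <<'E'
from h import *
d=snap('wrist','w2'); st=monitor.read_state(); print(st['time_s'],st['tcp_pos'],st['eef_rot'],st['joint_positions']); p=proj(d,[.557,.013,.035]);print(p)
x,y=(p-[100,75]).astype(int);x=min(max(x,0),360);y=min(max(y,0),270);print(x,y)
cv2.imwrite('pics/w2c.png',cv2.resize(d['image'][y:y+150,x:x+200],None,fx=4,fy=4,interpolation=cv2.INTER_CUBIC))
E
```

```text
2.0 [0.52957249 0.01913499 0.21089555] [-3.14125157e+00 -4.31545217e-04  2.89574667e+00] [ 3.62287766e-02  3.23593987e-02  7.91283702e-02  1.61807473e+00
 -2.07479444e-04  2.82074742e-01]
[283.7031042  215.49252803]
183 140
```

View pics/w2c.png

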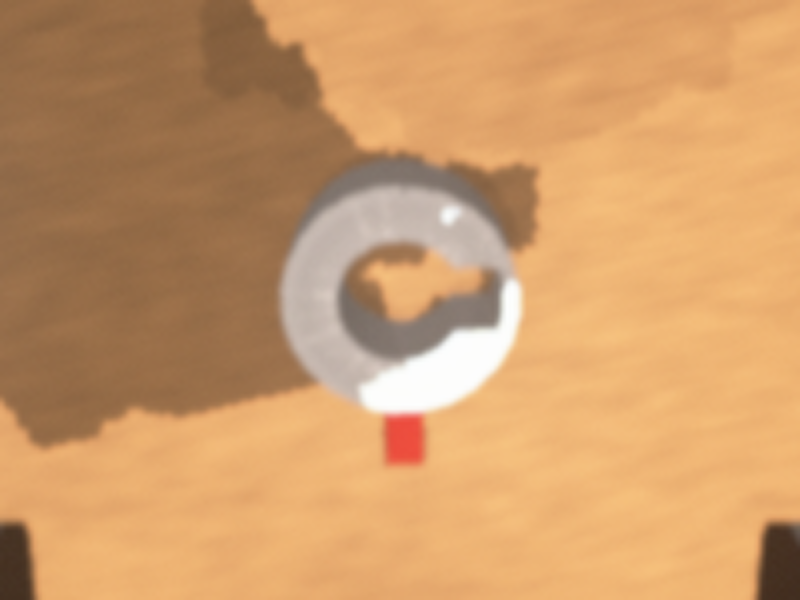

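The crop confirms hub_a: centre of the top at (401,299), pointer down to (405,464), slot right, which is anticlockwise.

```bash
python3 - <<'E'
from h import *
w=load('w2');s=load('scene0');t=load('top0')
print(tri((w,(283.2,214.7)),(s,(277.7,229)),(t,(268.7,191.7))))
c=atz(w,(283.2,214.7),.035);p=atz(w,(284.2,256),.006);print(c,p,np.arctan2(*(p-c)[[1,0]]),np.hypot(*(p-c)[:2]))
st=monitor.read_state();R=Ro.from_euler('xyz',st['eef_rot']);yaw=np.arctan2(*(p-c)[[1,0]])
ty=R.apply([0,1,0]);print('tool y ang',np.arctan2(ty[1],ty[0]),'want',yaw+np.pi/2, 'tool d',R.inv().apply(np.array([c[0],c[1],.02-.019+.005])-st['tcp_pos']))
E
```

```text
(array([0.55732714, 0.01320244, 0.03317206]), [np.float64(0.0009676485824470433), np.float64(0.0012770057799796472), np.float64(0.001396893883970856)])
[0.55599297 0.01269166 0.035     ] [ 0.61769313 -0.00129048  0.006     ] -0.22285031717463236 0.06326460419809303
tool y ang 1.3249504878708327 want 1.3479460096202642 tool d [-0.02728264  0.00025042  0.20488373]
```

Emit:
{"api": "step_arm", "payload": {
  "increments": "0 0 -1.3 -27 0 50 1;0 0 -1.3 -27 0 100 1;0 0 -1.3 -27 0 150 1;0 0 -1.3 -27 0 180 1;0 0 -1.3 -27 0 208 1"
}}

```text
time_s: 2.62
tcp_pos: [0.5554, 0.0162, 0.0024]
eef_rot: [3.141, -0.0, 2.923]
wrist_force: [0.1, 1.1, 1.0]
width: 0.0853
```

Emit:
{"api": "step_arm", "payload": {
  "increments": "0 0 0 0 0 0 0.3;0 0 0 0 0 0 0.3;0 0 0 0 0 0 0.3;0 0 0 0 0 0 0.3;0 0 0 0 0 0 0.3"
}}

```text
time_s: 3.25
tcp_pos: [0.5561, 0.0137, 0.0037]
eef_rot: [3.141, 0.001, 2.919]
wrist_force: [0.2, -0.3, -0.4]
width: 0.0631
```

Emit:
{"api": "step_arm", "payload": {
  "increments": "0 0 0 0 0 -10 0;0 0 0 0 0 -30 0;0 0 0 0 0 -60 0;0 0 0 0 0 -100 0;0 0 0 0 0 -100 0"
}}

```text
time_s: 3.88
tcp_pos: [0.5577, 0.0136, 0.1074]
eef_rot: [3.14, 0.006, 2.919]
wrist_force: [0.1, 0.6, -1.9]
width: 0.0626
```

```bash
python3 - <<'E'
from h import *
d=snap('wrist','w3');snap('scene','s3'); st=monitor.read_state(); print(st['time_s'],st['tcp_pos'],st['eef_rot'],st['wrist_force'],st['width'])
s=load('s3'); p=proj(s,[.556,.013,.12]);x,y=(p-[70,80]).astype(int);print(x,y)
cr=cv2.resize(s['image'][y:y+160,x:x+140],None,fx=2.6,fy=2.6)
cv2.imwrite('pics/v3.png',np.hstack([d['image'][-416:,60:490],cr[:416]]))
E
```

```text
3.975 [0.55601247 0.01360867 0.10358484] [3.14140110e+00 6.52116898e-04 2.91933518e+00] [ 0.23357902 -0.08017953 -2.10773873] 0.06268062634134627
206 129
```

View pics/v3.png

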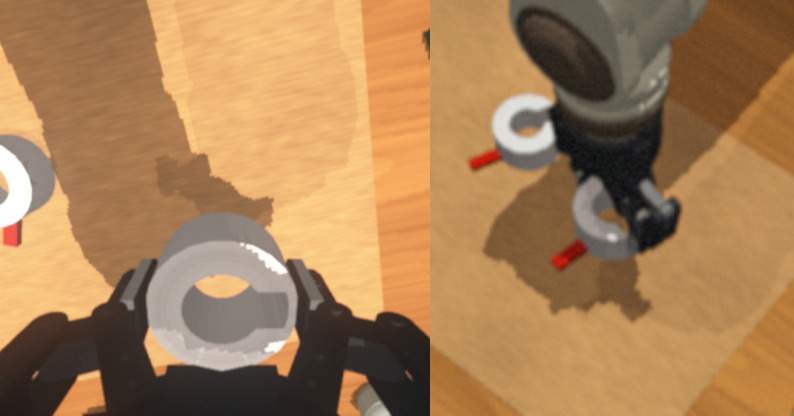

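The hub is held and level, and the wrist force is 2.1 N. The rim in the wrist picture spans x 207–357 and y 245–372 (full-image pixels). I'll work out its offset in the tool frame and the move to the shaft.

```bash
python3 - <<'E'
from h import *
from scipy.optimize import least_squares
w=load('w3');st=monitor.read_state();R=Ro.from_euler('xyz',st['eef_rot'])
a=np.linspace(0,2*np.pi,180)
def ext(q):
    P=np.array([proj(w,[q[0]+.032*np.cos(b),q[1]+.032*np.sin(b),q[2]]) for b in a])
    return np.r_[P.min(0),P.max(0)]-[207,245,357,372]
r=least_squares(ext,[.556,.013,.135]);print(r.x,r.fun)
r2=least_squares(lambda q:ext([*q,.135]),[.556,.013]);print(r2.x,r2.fun)
print('hub off',r2.x-st['tcp_pos'][:2])
# slot centre line direction: mid mouth at outer end ~ (60+287,4+310)
e=atz(w,(60+289,4+311),.135)[:2]-r2.x;print('hub yaw by slot',np.arctan2(e[1],e[0])-np.pi/2)
ty=R.apply([0,1,0]);print('by jaws',np.arctan2(ty[1],ty[0])-np.pi/2)
yawhub=-.222;dy=.300-yawhub
off=Ro.from_euler('z',dy).apply(np.r_[r2.x-st['tcp_pos'][:2],0])
goal=np.array([.5013,.2454,.115])-[off[0],off[1],0]
print('goal tcp',goal,'turn deg',-np.degrees(dy),'tool shift mm',R.inv().apply(goal-st['tcp_pos'])*1e3)
E
```

```text
[0.56043491 0.01221723 0.1365018 ] [ 0.07840176 -0.08583593 -0.07830649  0.09989881]
[0.56135479 0.01201489] [ 1.0400768   0.50773024 -1.03984221 -0.89901334]
hub off [ 0.00534232 -0.00159378]
hub yaw by slot -0.2580480471275144
by jaws -0.22225734829975452
goal tcp [0.49587447 0.24411776 0.115     ] turn deg -29.908396905828972 tool shift mm [109.4628851  211.584952   -11.44601105]
```

Emit:
{"api": "step_arm", "payload": {
  "increments": "0 0 -5 18 38 0 0;0 0 -11 40 80 0 0;0 0 -18 63 124 0 0;0 0 -24 86 170 0 0;0 0 -30 107.5 212 0 0"
}}

```text
time_s: 4.6
tcp_pos: [0.4964, 0.2454, 0.1018]
eef_rot: [-3.141, -0.002, -2.837]
wrist_force: [0.6, -0.5, -2.1]
width: 0.0633
```

Emit:
{"api": "step_arm", "payload": {
  "increments": "0 0 0 0 0 0 0;0 0 0 0 0 0 0"
}}

```text
time_s: 4.85
tcp_pos: [0.4972, 0.2438, 0.1021]
eef_rot: [-3.141, -0.002, -2.84]
wrist_force: [0.1, -0.7, -2.9]
width: 0.0627
```

```bash
python3 - <<'E'
from h import *
d=snap('wrist','w4');s=snap('scene','s4');st=monitor.read_state(); print(st['time_s'],st['tcp_pos'],st['eef_rot'],st['wrist_force'],st['width'])
print(proj(d,[.5013,.2454,.067]))
p=proj(s,[.5,.245,.09]);x,y=(p-[50,66]).astype(int);print(x,y)
cr=cv2.resize(s['image'][y:y+133,x:x+100],None,fx=3,fy=3,interpolation=cv2.INTER_CUBIC)
c2=cv2.resize(d['image'][220:400,190:370],(480,480),interpolation=cv2.INTER_CUBIC)[:399]
cv2.imwrite('pics/v4.png',np.hstack([c2,cr]))
E
```

```text
4.95 [0.49771483 0.2431529  0.1026885 ] [-3.14123154e+00 -1.04039223e-03 -2.84168678e+00] [ 0.16063531  0.46419053 -1.36219845] 0.06289721221540379
[283.3521573  252.38219779]
329 191
```

View pics/v4.png

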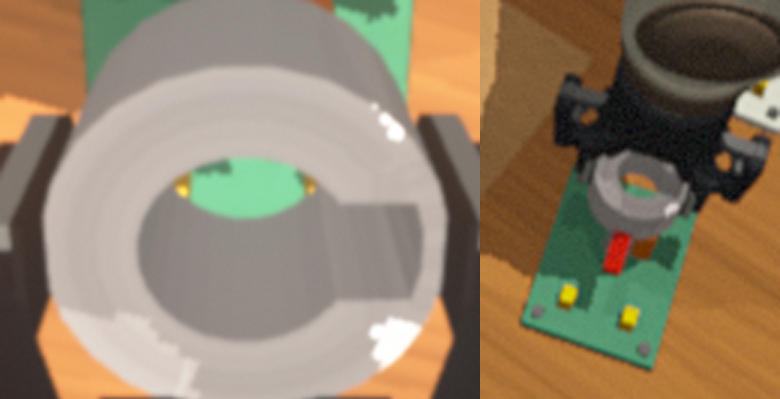

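Seen through the bore, the two posts lie symmetrically at (183,187) and (309,187) about the bore centre at x=245, so the sideways position and yaw agree. I'll check the radial direction from the scene view.

```bash
python3 - <<'E'
from h import *
w=load('w4');s=load('s4');st=monitor.read_state()
from scipy.optimize import least_squares
a=np.linspace(0,2*np.pi,180)
E=lambda d,q:(lambda P:np.r_[P.min(0),P.max(0)])(np.array([proj(d,[q[0]+.032*np.cos(b),q[1]+.032*np.sin(b),q[2]]) for b in a]))
we=np.r_[190+45/2.667,220+67/2.667,190+445/2.667]
r=least_squares(lambda q:(E(w,[*q[:2],.134])[:3]-we),[.5,.245]);print('wrist',r.x,r.fun)
for x in(.4965,.5013,.506):
    q=[x,.2454+(x-.5013)*.31,.134];e=E(s,q)
    print(x,(e[[0,2]]-329)*3+480,(e[[1,3]]-191)*3)
# scene ellipse extremes predicted in crop px; pointer tip (z~.108)
    tip=proj(s,[q[0]+.062*.955,q[1]+.062*.296,.107]);print('tip',(tip[0]-329)*3+480,(tip[1]-191)*3)
E
```

```text
wrist [0.49904881 0.24371003] [-1.63589475  0.25049089  1.63016486]
0.4965 [596.31785602 691.31895629] [126.88390483 212.501379  ]
tip 612.588170006269 264.0230187678891
0.5013 [594.2307616  689.43926173] [132.98902293 218.99470764]
tip 610.5239639292834 270.5651413004644
0.506 [592.17802679 687.59048436] [138.99326628 225.38163029]
tip 608.4936801513823 276.9997533283117
```

Emit:
{"api": "step_arm", "payload": {
  "increments": "0 0 0 -1 0.5 15 0;0 0 0 -1 0.5 28 0;0 0 0 -1 0.5 40 0;0 0 0 -1 0.5 50 0;0 0 0 -1 0.5 58 0"
}}

```text
time_s: 5.58
tcp_pos: [0.4984, 0.2449, 0.0445]
eef_rot: [-3.142, -0.0, -2.84]
wrist_force: [-0.2, -0.1, -2.1]
width: 0.0631
```

Past the key top with no contact force. I'll carry on down.

Emit:
{"api": "step_arm", "payload": {
  "increments": "0 0 0 0 0 8 0;0 0 0 0 0 15 0;0 0 0 0 0 21 0;0 0 0 0 0 26 0;0 0 0 0 0 28.5 0"
}}

```text
time_s: 6.2
tcp_pos: [0.4985, 0.2449, 0.0165]
eef_rot: [-3.142, -0.0, -2.84]
wrist_force: [-1.3, 0.2, -1.6]
width: 0.063
```

Emit:
{"api": "step_arm", "payload": {
  "increments": "0 0 0 0 0 0.5 0;0 0 0 0 0 0.5 0"
}}

```text
time_s: 6.45
tcp_pos: [0.4986, 0.245, 0.0164]
eef_rot: [3.142, 0.0, -2.84]
wrist_force: [0.3, -0.3, -1.9]
width: 0.0629
```

Emit:
{"api": "step_arm", "payload": {
  "increments": "0 0 0 0 0 0.6 0;0 0 0 0 0 1.2 0;0 0 0 0 0 1.2 0"
}}

```text
time_s: 6.82
tcp_pos: [0.4987, 0.245, 0.0156]
eef_rot: [3.142, 0.001, -2.84]
wrist_force: [-1.6, -0.0, 4.0]
width: 0.0628
```

Emit:
{"api": "step_arm", "payload": {
  "increments": "0 0 0 0 0 0 1;0 0 0 0 0 0 1;0 0 0 0 0 0 1;0 0 0 0 0 0 1;0 0 0 0 0 0 1"
}}

```text
time_s: 7.45
tcp_pos: [0.4985, 0.2449, 0.0151]
eef_rot: [-3.142, -0.0, -2.84]
wrist_force: [0.7, 0.7, 0.3]
width: 0.0858
```

Emit:
{"api": "step_arm", "payload": {
  "increments": "0 0 0 0 0 -15 1;0 0 0 0 0 -45 1;0 0 0 0 0 -90 1;0 0 0 0 0 -140 1;0 0 0 0 0 -170 1"
}}

```text
time_s: 8.07
tcp_pos: [0.499, 0.2451, 0.1892]
eef_rot: [3.141, 0.004, -2.84]
wrist_force: [-0.6, 0.6, -0.8]
width: 0.0859
```

```bash
python3 - <<'E'
from h import *
d=snap('wrist','w5');s=snap('scene','s5');t=snap('top','t5');st=monitor.read_state(); print(st['time_s'],st['tcp_pos'],st['wrist_force'],st['width'])
for n,i in(('w',d),('s',s)): print(n,proj(i,[.5013,.2454,.047]),proj(i,[.5013+.062*.955,.2454+.062*.296,.020]))
p=proj(d,[.52,.25,.04]).astype(int)
y=max(p[1]-75,0);x=p[0]-60
c=cv2.resize(d['image'][y:y+133,x:x+133],(399,399),interpolation=cv2.INTER_CUBIC)
x2,y2=(proj(s,[.52,.25,.04])-66).astype(int);print(x,y,x2,y2)
cv2.imwrite('pics/v5.png',np.hstack([c,cv2.resize(s['image'][y2:y2+133,x2:x2+133],(399,399),interpolation=cv2.INTER_CUBIC)]))
E
```

```text
8.225 [0.49930831 0.24533135 0.1878218 ] [ 0.62640795  0.16640033 -0.84571612] 0.08559803449214169
w [281.84914599 201.0407213 ] [281.7260309  248.52039416]
s [376.37026088 266.39229381] [366.64323692 296.04600993]
220 142 306 209
```

View pics/v5.png

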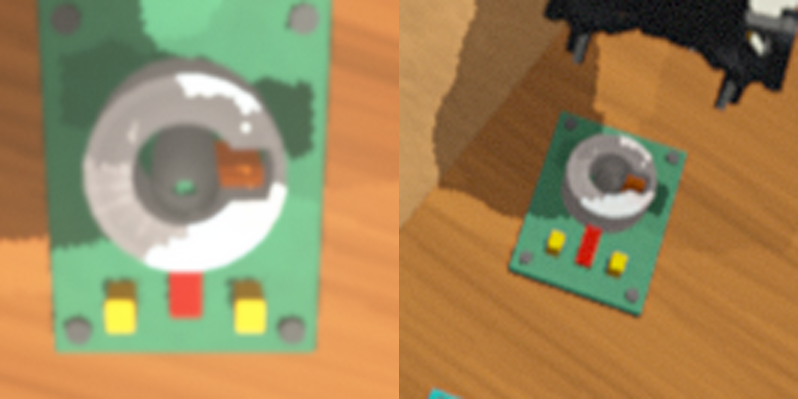

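The hub is seated flat: the key stands in the slot at (240,168), the pointer lies between the posts at (186,295), and the gripper is clear.

```bash
python3 -c "
from h import *
print(order.job_done())"
```

```text
the job is handed in; nothing more can be done
None
```

I put hub_a on the green plate's shaft, let go, backed the gripper off and handed the job in at about 8 s of robot time. hub_a was the left of the three hubs in the top view, the one with its slot a quarter turn anticlockwise of its pointer.

- **Seating:** The last wrist and scene pictures show the hub flat on the plate, the key in its slot and the pointer midway between the yellow posts. When it touched down, the tool height put the underside at about 12 mm, as it should be.
- **Forces:** The wrist force went from about −2 N to +4 N at touchdown. After release it read under about 1.1 N.
- **Other hubs:** I never went near hub_b or hub_c. I took a closing top picture but did not measure their positions in it.
- **Disagreements:** Estimates of the hub's offset in the gripper differed by about 3 mm between views. Fitting the plate with its height left free gave heights 4 to 28 mm too low. Triangulating the shaft tip and post tops agreed with the text's heights to within about 2 mm, so I used those. The plate corners came out 1 to 5 mm low.

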